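Widen the snap-button bottle rack to its next hole and load the bottle

TASK

The bottle rack is one hole too short for the bottle that stands beside it. Press in the rack's spring button and draw the end plate out just until the button snaps up in the next hole, gently, without forcing the rack or dragging its lightly clamped stop collar along, then stand the loose bottle upright on the worktop in the bay that this opens. Leave the two racked bottles and the small vial where they stand.

Things in the scene. Friction and masses are not known exactly. Their poses are not given: they have to be found in the camera images.
- rack: Expandable grey steel bottle rack, fixed to the worktop. Origin on the worktop under the mouth of its outer rail; z up, +y along the rail away from the mouth, -x to the front. Outer rail: square tube 28 mm wide (x -14 to 14), flat top at z 52, y 0 to 123 mm, wall 2 mm. Between its two end plates only the button and the 2 mm thick steel stop collar stand above the rail's top.
- rail_mouth (a point): Middle of the rail's top edge at its open mouth, 52 mm high. The inner tube (23 mm square, top 2.5 mm lower) slides out here to rack -y with the moving end plate; 26 mm show at the start: room for a finger to draw the plate out. The stop collar, 29 mm long, is clamped on the rail just inside the mouth, each time at another place (its inner end 28 to 41 mm from the mouth).
- pull_tab (a point): Point on the inner face (toward the rail) of the moving end plate's upright tab, 68 mm above the worktop, over the inner tube; it moves with the plate. Plate of 3 mm sheet; the tab carries an 8 mm thick black moulded grip, 36 mm wide (rack x), from 50 to 86 mm above the worktop; in front of the tab the plate is 52 mm high. Draw it out to rack -y.
- button_top (a point): Tip of the snap button on the inner tube: 10 mm steel pin with domed head, at the start 8 mm proud of the rail's top, 86 mm to rack +y of pull_tab. Out, it locks the tube. With the dome pressed flush with the rail's top (to 1 mm), 8 to 15 N of pull on the plate takes it under the wall, where it stays down once drawn 7 mm off the hole. It snaps up in the collar's hole unless a finger covers it.
- end (a joint): Slide of inner tube and end plate, m: 0 at the start (locked, 1 mm play either way), grows as it is drawn out; drags with 4 N. The next hole is the one in the stop collar, at least 35 mm further out; it is not measured and differs each time, so feel for it: the button snaps up and the tube comes to a stop against the collar. Hard end stop at 56 mm.
- button (a joint): Travel of the snap button, m: 0 fully out (8 mm above the rail's top, 6 mm above the collar's), 0.008 flush with the rail's top or under the collar, 0.010 under the rail's wall, at most 0.0125. Its spring needs 1 N at first, 2.3 N when flush.
- bay_side (a point): Foot of the bay-side face of the fixed divider (44 mm high sheet), on the worktop, midway between the rail's front face and the thin front tube (25 to 35 mm high), which lie 65 mm apart in rack x. The bay to load runs from here to the moving end plate (pull_tab) at rack -y: 25 mm wide at the start, 62 mm or more one hole further out. No floor: bottles stand on the worktop.
- bottle: The loose reagent bottle beside the rack: clear round body of 56 mm diameter, straight to about 75 mm height, blue screw cap of 32 mm diameter, 111 mm tall, 0.1 to 0.23 kg. Origin: centre of its base; z up along the bottle.
- tall_bottle: A like bottle (56 mm diameter, 111 mm tall) standing in the rack's bay farthest from the moving end plate; leave it there. Origin: centre of its base, z up.
- small_bottle: Amber bottle, 46 mm diameter, 91 mm tall, standing in the rack's middle bay, in front of the button; leave it there. Origin: centre of its base, z up.
- vial: Small clear vial with a green cap, 26 mm diameter, 54 mm tall, standing on the worktop behind the rack; leave it there. Origin: centre of its base, z up.
- collar (a joint): Slip of the stop collar along the rail to rack -y, m: 0 where it was clamped (which this does not tell). It sets the rack's width and is only lightly clamped: it slips when the locked tube is pulled some 6 N harder than its drag. It must stay put. Bent steel plate 2 mm thick on the rail's top, with a round 12 mm hole 10 mm from its outer end and a thumb screw behind.

How it is judged:
By the outcome, as a careful person would: the job done as asked, in the order asked, and still so for the second after the job is handed in, with the robot touching nothing.
It also fails if it takes over 58 s, if anything falls off the work surface, if the arm or the gripper's body presses on something with over 40 N, if the wrist force passes 120 N, or if a joint passes its speed limit or range.

ROBOT

A 6-joint arm with a two-finger parallel gripper is mounted at the origin on the work surface; the furniture and walls round the work are solid. World frame = base frame: x ahead of the robot, y to its left, z up, the work surface at z = 0. Lengths are in m, angles in degrees, forces in N, time in s.
With the tool pointing down it reaches from about 0.25 to 0.725 m from the base axis. Payload 9.7 kg.
Tool frame: the origin (TCP) lies midway between the tips of the shut fingers; the grasp point (between the pads) lies 19 mm behind it; z points along the fingers, y is the line along which they close (so a half turn about z gives the same grasp; the last joint's range is limited). The gripper opens to 85 mm and grips with 20 to 120 N. Pads are 22 mm wide; open, the fingers measure 114 mm over their backs; the gripper's body (76 mm by 85 mm) begins 54 mm behind the grasp point. The pads swing forward as they close: fully open they stand 13 mm farther back than shut.
Start: joints at [-67.552, 4.979, 10.078, 95.1, 0, 90], TCP at [0.21, -0.508, 0.231] pointing down, gripper open.
Joint ranges: [-179.16, 179.16], [-48.56, 103.87], [-65.8, 70.77], [-126.05, 130.52], [-82.76, 87.17], [-180, 180]. Speed limits (degrees/s): [127.2, 127.2, 147.25, 180, 180, 180].

INTERFACE

Orientations are given as [roll, pitch, yaw] about the fixed x, y, z axes, in that order (R = Rz(yaw) Ry(pitch) Rx(roll)).
In Python, from workcell import * gives the robot as it stands.
- The arm moves only by the tool servo_tool, never from a script. Its argument "moves" is a list of rows, each a list of 4 numbers: the shift along the world's x, y, z in normalised numbers (1 is 50 cm), then the turn about the world's z in fractions of the full range, 1 being 4 rad. A call has 1 to 20 rows; each row is the pose to reach, as a shift and turn from the pose commanded when the call began; what a row does not reach only later rows make up. A row lasts 1/12 s, in which the tool goes at most 41.7 mm and 7.16 degrees, less where a joint would pass 70% of its speed; a pose out of reach is approached as far as the arm can. A call with a gripper value outside its range is refused whole. "claw" is the closure, from 0 (fully open) to 1 (shut), set as the call begins (left out, the last holds). The fingers move at their own pace and stop on an object; "force" is the grip in N (left out, the last holds). Time passes only in rows, so rows that repeat a pose let the fingers close. It gives the time, the measured TCP pose, the force, the opening and the grip force at its end, in the units of the state.
- get_obs(): the state, without advancing time (a new reading comes with each control period).
- camera(name): name is "scene" or "side" or "wrist"; returns the picture (400x640x3 uint8, red, green, blue); there is no depth.
- get_calibration(name): a dict with "fx", "fy", "cx", "cy" (pixels), "rvec" (rotation vector, rad) and "tvec" (3), from world to camera coordinates, as OpenCV has them; the wrist camera has in their place "tool_from_camera" (4x4, takes a point from camera to tool coordinates, whose origin is the TCP and whose axes are the flange's). Camera axes: x right, y down, z forward; pixel columns grow to the right and rows downward; lengths in m; the calibration is good to about 2 mm. A picture is of the moment at which its call begins: read the wrist's pose just before it. get_calibration takes no time and is no camera call.
- job_done(): hands the job in; it is judged then, once.
The state is a dict: "time": time; "q": joint angles; "qd": joint speeds; "joint_efforts": joint torques, N m; "ee_pos": TCP position; "tcp_rot": TCP orientation; "wrist_force": force on the tool from outside, world axes, zero at the start; "torque": the same for the moment, N m; "opening": finger opening in m; "grasp_force": force on a finger pad.
Only numpy, scipy, OpenCV 4.12 (cv2) and the standard library are available. Lean on these libraries where they do the work, as an engineer would, in place of code of your own. Each camera call takes 0.05 s, during which the arm holds its last target. There are 200 camera calls.

## Working session

There is one attempt and no reset: what is moved stays moved. The work goes in short steps, Python scripts to look and compute and a tool call to move; the robot and the scene stay as the last step left them, time stands still between calls to the robot, and variables do not carry over. Pictures are saved under pics/ and viewed, at most 10 in all, crops included, and the job is handed in when it is done.

Besides the shell and the picture viewer there is one more tool, called after ">>>" in YAML: its name, and indented under it one key for each argument. servo_tool: Moves the arm, as the interface text tells. Its arguments: {"type":"object","properties":{"moves":{"type":"array","items":{"type":"array","items":{"type":"number"}}},"claw":{"type":"number"},"force":{"type":"number"}},"required":["moves"]}

```bash
mkdir -p pics; ls; cat > h.py <<'E'
from workcell import *
import numpy as np, cv2
def ray(name,uv):
    c=get_calibration(name); R=cv2.Rodrigues(np.array(c['rvec'],float))[0]; t=np.array(c['tvec'],float).ravel()
    d=R.T@np.array([(uv[0]-c['cx'])/c['fx'],(uv[1]-c['cy'])/c['fy'],1]); return -R.T@t,d/np.linalg.norm(d)
def plane(name,uv,z):
    o,d=ray(name,uv); return o+d*(z-o[2])/d[2]
def two(n1,a,n2,b):
    o1,d1=ray(n1,a);o2,d2=ray(n2,b)
    s=np.linalg.lstsq(np.c_[d1,-d2],o2-o1,rcond=None)[0]
    p,q=o1+s[0]*d1,o2+s[1]*d2
    return (p+q)/2,np.linalg.norm(p-q)
def proj(name,P):
    c=get_calibration(name);K=np.array([[c['fx'],0,c['cx']],[0,c['fy'],c['cy']],[0,0,1.]])
    return cv2.projectPoints(np.array(P,float).reshape(-1,3),np.array(c['rvec'],float),np.array(c['tvec'],float),K,None)[0].reshape(-1,2)
def snap(name,f):
    im=camera(name); cv2.imwrite('pics/'+f+'.png',cv2.cvtColor(im,cv2.COLOR_RGB2BGR)); return im
E
python3 - <<'E'
from h import *
print(get_obs())
for n in('scene','side'):
    snap(n,n+'0'); print(n,ray(n,(320,200)))
snap('wrist','wrist0'); print(get_calibration('wrist'))
E
```

```text
pics
{'time': 0.0, 'q': array([-6.75501639e+01,  5.01206761e+00,  1.00332536e+01,  9.51000646e+01,
       -8.28429695e-04,  9.00004384e+01]), 'qd': array([-0.07775559, -0.07044861,  0.03647587, -0.02122567, -0.02427044,
       -0.06617504]), 'joint_efforts': array([-5.08248813e-04, -5.20383561e+01,  4.64807832e+01,  1.62120117e-02,
       -1.06349121e-04, -1.33168083e-05]), 'ee_pos': array([ 0.20993573, -0.50809823,  0.23056304]), 'tcp_rot': array([-1.79921121e+02,  8.29032512e-04,  2.24493988e+01]), 'wrist_force': array([0.41318293, 0.50450878, 0.92213517]), 'torque': array([ 0.02645702, -0.03738853, -0.01196257]), 'grasp_force': 0.0, 'opening': 0.08543738025740835}
scene (array([0.24614587, 0.11538359, 0.83785682]), array([ 0.34504202, -0.35478014, -0.8689517 ]))
side (array([ 0.86042549, -0.85461802,  0.66454374]), array([-0.27575384,  0.69402718, -0.66504593]))
{'fx': 294.00044980805376, 'fy': 294.00044980805376, 'cx': 315.4470644326151, 'cy': 198.5434749145169, 'tool_from_camera': array([[ 7.19193717e-04, -9.53596443e-01, -3.01086875e-01,
         7.76676652e-02],
       [ 9.99999735e-01,  6.52102824e-04,  3.23330578e-04,
         7.89066142e-06],
       [-1.11987288e-04, -3.01087028e-01,  9.53596659e-01,
        -1.42608268e-01],
       [ 0.00000000e+00,  0.00000000e+00,  0.00000000e+00,
         1.00000000e+00]])}
```

View pics/scene0.png

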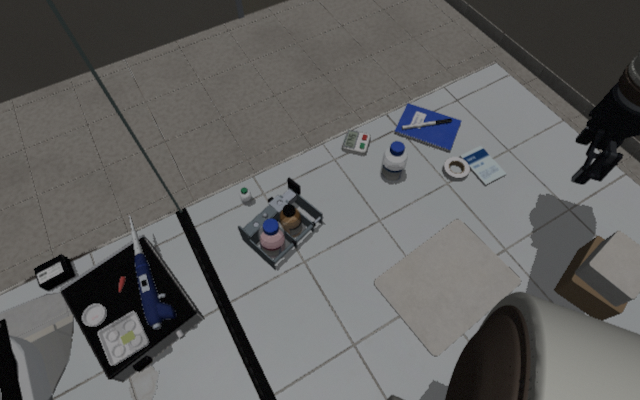

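View pics/side0.png

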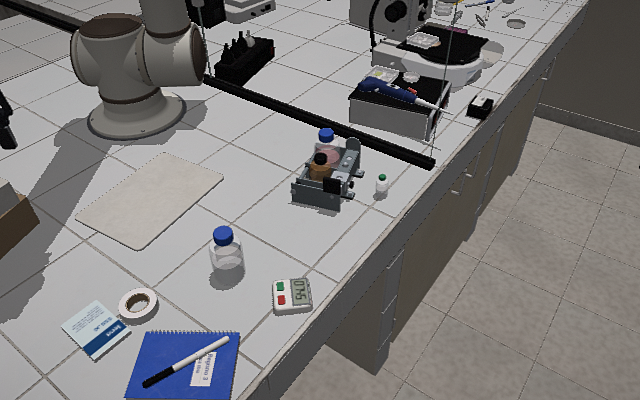

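The scene view shows the rack at about (280,225), with the black grip at (294,186). The loose bottle's blue cap is at (397,148) and the vial at (245,194). In the side view the rack is at (325,180), the bottle cap at (223,236) and the vial at (381,185).

```bash
python3 - <<'E'
from h import *
a=cv2.imread('pics/scene0.png')[165:275,225:335]; b=cv2.imread('pics/side0.png')[115:225,280:390+0]
big=np.hstack([cv2.resize(x,(400,400),interpolation=cv2.INTER_CUBIC) for x in(a,b)])
cv2.imwrite('pics/crop0.png',big)
# blue caps
for n in('scene','side'):
    im=cv2.cvtColor(cv2.imread(f'pics/{n}0.png'),cv2.COLOR_BGR2HSV)
    m=cv2.inRange(im,(105,150,60),(125,255,255))
    k,l,s,c=cv2.connectedComponentsWithStats(m)
    for i in range(1,k):
        if s[i,4]>40: print(n,s[i],c[i])
    m=cv2.inRange(im,(65,90,40),(95,255,255))
    k,l,s,c=cv2.connectedComponentsWithStats(m)
    for i in range(1,k):
        if s[i,4]>15: print(n,'green',s[i],c[i])
E
```

```text
scene [ 396  104   64   46 1296] [429.9683642  127.18209877]
scene [391 142  13  11 110] [397.11818182 146.73636364]
scene [464 149  24  14 120] [476.925      155.23333333]
scene [263 218  15  15 175] [270.14857143 225.36      ]
scene [136 255   9  20  93] [139.38709677 265.11827957]
scene [142 291  14  31 235] [148.90212766 305.48510638]
scene [156 304  15  11 110] [162.7        309.71818182]
scene green [360 143   4   5  17] [361.58823529 145.29411765]
scene green [241 188   6   5  25] [243.44 189.92]
side [360  77  27   8  62] [373.22580645  80.51612903]
side [378  85  33  13 105] [396.87619048  90.47619048]
side [319 128  15  14 157] [325.95541401 134.22929936]
side [213 226  19  20 268] [222.03358209 234.52238806]
side [ 83 320  43  36 413] [102.21549637 338.50605327]
side [ 124  332  115   67 5106] [181.30571876 366.05934195]
side green [379 174   7   6  27] [381.96296296 176.22222222]
side green [277 282   7   9  51] [279.7254902  285.98039216]
```

View pics/crop0.png

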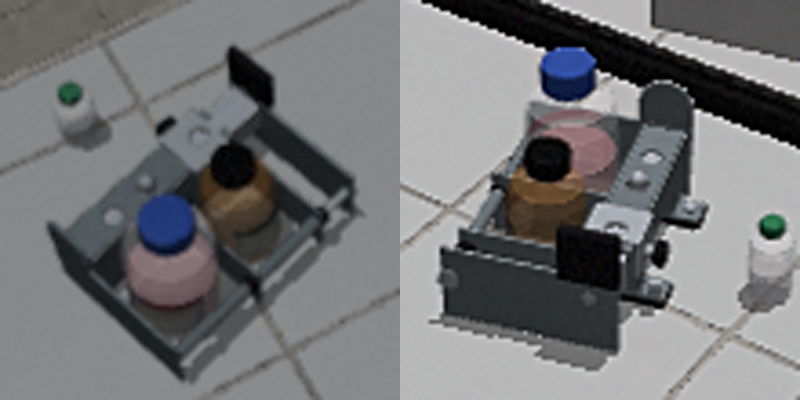

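The crop shows the outer rail, with a flat mark at scene crop (113,217) and the domed button at (146,182). The collar, with its hole, is at (200,133), and the black grip is at (250,77). In the side half the button is at (638,180), the collar hole at (617,228) and the grip spans (557–622, 228–290).

```bash
python3 - <<'E'
from h import *
S=lambda u,v:(225+u/3.636,165+v/3.636); D=lambda u,v:(280+(u-400)/3.636,115+v/3.636)
P={}
for k,a,b in [('mark',(113,217),(650,157)),('button',(146,182),(638,180)),('collarhole',(200,133),(617,228)),('grip topA(front)',(272,78),(557,228)),('grip top rear',(231,48),(622,232)),
  ('amber cap',(234,163),(548,157)),]:
    P[k],e=two('scene',S(*a),'side',D(*b)); print(k,P[k].round(4),round(e,4))
for k,a,b in [('loosecap',(397.1,146.9),(222.2,234.6)),('tallcap',(270.1,225.4),(326,134.2)),('vialcap',(243.4,189.9),(382,176.2))]:
    P[k],e=two('scene',a,'side',b); print(k,P[k].round(4),round(e,4))
d=P['button']-P['mark'];print('dir',np.degrees(np.arctan2(d[1],d[0])),np.linalg.norm(d))
for k in('mark','button','collarhole'):
    print(k,plane('scene',S(*dict(mark=(113,217),button=(146,182),collarhole=(200,133))[k]),dict(mark=.052,button=.059,collarhole=.053)[k]).round(4),plane('side',D(*dict(mark=(650,157),button=(638,180),collarhole=(617,228))[k]),dict(mark=.052,button=.059,collarhole=.053)[k]).round(4))
E
```

```text
mark [ 0.6147 -0.0654  0.0491] 0.0001
button [ 0.6166 -0.0937  0.0529] 0.0003
collarhole [ 0.6192 -0.1393  0.0526] 0.0015
grip topA(front) [ 0.6016 -0.1858  0.0832] 0.0009
grip top rear [ 0.6349 -0.1815  0.0859] 0.0039
amber cap [ 0.5751 -0.1297  0.0839] 0.0007
loosecap [ 0.5096 -0.4049  0.1049] 0.0017
tallcap [ 0.5666 -0.0721  0.1041] 0.0022
vialcap [ 0.6993 -0.1025  0.0516] 0.0025
dir -86.06264477833294 0.028692469762140516
mark [ 0.6133 -0.0647  0.052 ] [ 0.6159 -0.0691  0.052 ]
button [ 0.6136 -0.0922  0.059 ] [ 0.6192 -0.1012  0.059 ]
collarhole [ 0.6183 -0.1395  0.053 ] [ 0.6199 -0.1393  0.053 ]
```

The rows are not in the units I measure in: shifts go in shares of 50 cm and turns go in shares of 4 rad. I convert before sending: 40.7 cm / 50 = 0.814, 36.8 cm / 50 = 0.736, -0.32 rad / 4 = -0.08.

>>> servo_tool:
  moves:
    - [0.814,0.736,0,-0.08]
    - [0.814,0.736,0,-0.08]
    - [0.814,0.736,0,-0.08]
    - [0.814,0.736,0,-0.08]
    - [0.814,0.736,0,-0.08]
    - [0.814,0.736,0,-0.08]
    - [0.814,0.736,0,-0.08]
    - [0.814,0.736,0,-0.08]
    - [0.814,0.736,0,-0.08]
    - [0.814,0.736,0,-0.08]
    - [0.814,0.736,0,-0.08]
    - [0.814,0.736,0,-0.08]
    - [0.814,0.736,0,-0.08]
    - [0.814,0.736,0,-0.08]
    - [0.814,0.736,0,-0.08]
    - [0.814,0.736,0,-0.08]
    - [0.814,0.736,0,-0.08]
    - [0.814,0.736,0,-0.08]
  claw: 0.25

```text
time: 1.65
ee_pos: [0.6163, -0.1413, 0.2316]
tcp_rot: [180.0, -0.0, 4.0]
wrist_force: [0.7, -0.1, 0.2]
opening: 0.0637
grasp_force: 0.0
```

```bash
python3 - <<'E'
from h import *
import json
o=get_obs(); snap('wrist','w1'); print(o['time'],o['ee_pos'],o['tcp_rot'],o['wrist_force'],o['opening'])
json.dump([list(o['ee_pos']),list(o['tcp_rot'])],open('w1.json','w'))
E
```

```text
1.65 [ 0.61625177 -0.14134206  0.23157043] [ 1.79988629e+02 -2.73729897e-03  4.03534805e+00] [ 0.66893035 -0.11832724  0.20661292] 0.06365505990673255
```

View pics/w1.png

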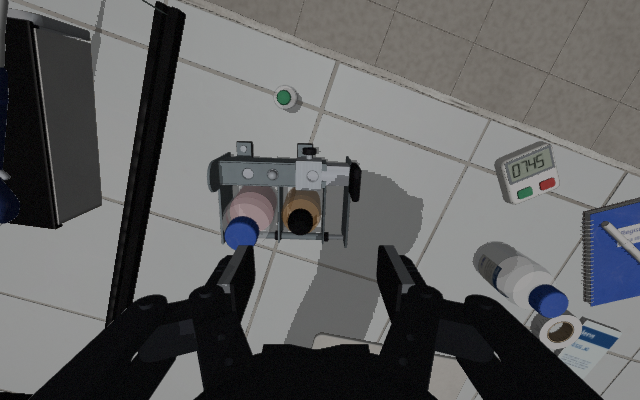

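The wrist view shows the rail along v≈172, with a flat mark at (248,173), the button at (272,174), the collar hole at (312,176) and the black grip at (354,182). The amber cap is at (300,221), and the fingertips are at (245,270) and (385,270). I'll zoom in on the rack.

```bash
cat >> h.py <<'E'
import json
from scipy.spatial.transform import Rotation as Ro
def wray(pose,uv):
    c=get_calibration('wrist');T=np.array(c['tool_from_camera']);R=Ro.from_euler('xyz',pose[1],degrees=True).as_matrix()
    d=R@T[:3,:3]@np.array([(uv[0]-c['cx'])/c['fx'],(uv[1]-c['cy'])/c['fy'],1]); return np.array(pose[0])+R@T[:3,3],d
def wplane(pose,uv,z):
    o,d=wray(pose,uv); return o+d*(z-o[2])/d[2]
def wsnap(f):
    o=get_obs(); im=snap('wrist',f); p=[list(map(float,o['ee_pos'])),list(map(float,o['tcp_rot']))]; json.dump(p,open(f+'.json','w')); return im,p,o
E
python3 - <<'E'
from h import *
a=cv2.imread('pics/w1.png')[140:260,205:365]
cv2.imwrite('pics/crop1.png',cv2.resize(a,(800,600),interpolation=cv2.INTER_CUBIC))
E
```

```text
(no output)
```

View pics/crop1.png

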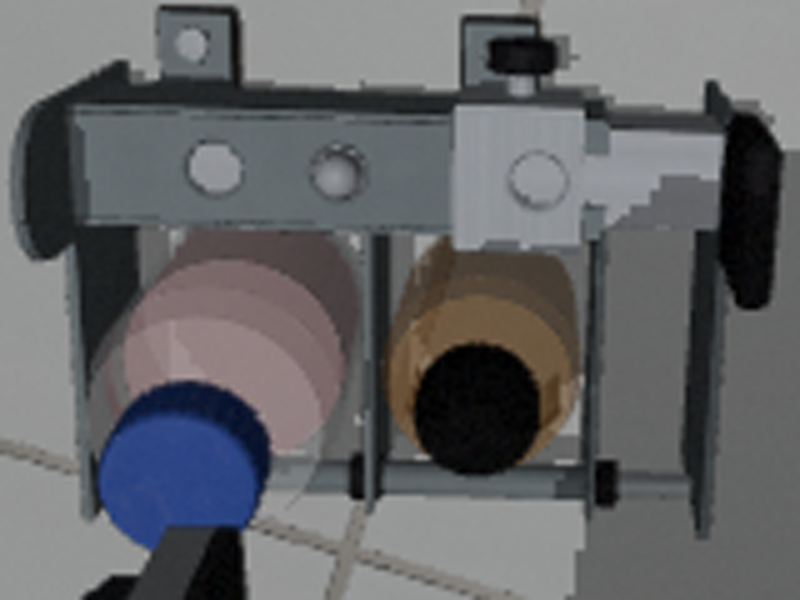

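The zoomed crop shows the button at (338,172), the collar spanning x 455–585 with its hole at (538,180), and the tab's inner face at about x 720. The divider is at about x 600, the moving plate at about x 705 and the front tube at y≈480. The black grip is on the outer side of the tab.

```bash
python3 - <<'E'
from h import *
p=json.load(open('w1.json'))
C=lambda x,y:(205+x/5,140+y/5)
for k,xy,z in [('mark',(215,167),.052),('button base',(338,172),.052),('button tip',(338,176),.060),('hole',(538,180),.054),('hole in tube52',(538,180),.0495),('railrearL',(78,106),.052),('railrearR',(455,122),.052),('railfrontL',(85,220),.052),('railfrontR',(455,230),.052),
 ('collar in rear',(455,107),.054),('collar in front',(453,245),.054),('collar out rear',(585,110),.054),('collar out front',(583,250),.054),('mouth',(607,170),.052),
 ('tube at tab',(721,180),.0495),('tab top rear',(712,85),.086),('div top rear',(604,240),.044),('div top front',(588,505),.044),('plate top rear',(716,235),.052),('plate front',(706,530),.052),('tube',(540,482),.030),('tubeL',(320,475),.030),
 ('amber cap',(478,408),.091),('tall cap',(183,465),.111)]:
    P=wplane(p,C(*xy),z);print(k,(P[:2]*1000).round(1))
# TCP & tips
c=get_calibration('wrist');Ti=np.linalg.inv(np.array(c['tool_from_camera']))
for y in(-.0318,.0318):
  for z in (0,-.008): q=Ti@np.array([0,y,z,1]);print(q[0]/q[2]*c['fx']+c['cx'],q[1]/q[2]*c['fy']+c['cy'])
# other-view button check with wrist+scene, wrist+side
def tri(r1,r2):
    (o1,d1),(o2,d2)=r1,r2;s=np.linalg.lstsq(np.c_[d1,-d2],o2-o1,rcond=None)[0];return ((o1+s[0]*d1+o2+s[1]*d2)/2).round(4),np.linalg.norm(o1+s[0]*d1-o2-s[1]*d2).round(4)
S=lambda u,v:(225+u/3.636,165+v/3.636); D=lambda u,v:(280+(u-400)/3.636,115+v/3.636)
for k,w,s,d in [('mark',(215,167),(113,217),(650,157)),('button',(338,174),(146,182),(638,180)),('hole',(538,180),(200,133),(617,228))]:
    print(k,tri(wray(p,C(*w)),ray('scene',S(*s))),tri(wray(p,C(*w)),ray('side',D(*d))))
E
```

```text
mark [616.3 -65.6]
button base [617.1 -93.1]
button tip [618.1 -94.2]
hole [ 618.9 -137.9]
hole in tube52 [ 617.9 -137.9]
railrearL [628.  -35.4]
railrearR [ 630.3 -118.6]
railfrontL [601.9 -36.3]
railfrontR [ 605.5 -119.9]
collar in rear [ 634.  -118.6]
collar in front [ 602.6 -119.7]
collar out rear [ 635.4 -147.1]
collar out front [ 603.5 -149.2]
mouth [ 621.9 -153.2]
tube at tab [ 620.8 -179.2]
tab top rear [ 647.9 -170.5]
div top rear [ 603.4 -154.3]
div top front [ 535.5 -155.9]
plate top rear [ 608.6 -179.1]
plate front [ 534.8 -184.4]
tube [ 534.4 -144. ]
tubeL [532.4 -87.8]
amber cap [ 578.4 -128.5]
tall cap [570.6 -72.3]
256.99323763912395 255.88625279849867
254.05414960109283 263.43627273066556
374.32263437187873 255.9621666550409
377.28242360772606 263.5153420860819
mark (array([ 0.6152, -0.0652,  0.0484]), np.float64(0.0009)) (array([ 0.615 , -0.0649,  0.0487]), np.float64(0.0009))
button (array([ 0.6167, -0.0935,  0.0528]), np.float64(0.0007)) (array([ 0.6167, -0.0932,  0.0526]), np.float64(0.0002))
hole (array([ 0.6184, -0.1386,  0.0533]), np.float64(0.0016)) (array([ 0.6189, -0.1378,  0.0518]), np.float64(0.001))
```

```bash
python3 - <<'E'
from h import *
a=cv2.imread('pics/w1.png')
cv2.imwrite('pics/crop2.png',cv2.resize(a[235:335,365:445],(640,800)[:1]+(600,),interpolation=cv2.INTER_NEAREST))
p=json.load(open('w1.json'));c=get_calibration('wrist');T=np.array(c['tool_from_camera'])
def tool(uv,zt):  # intersect with tool plane z=zt
    d=T[:3,:3]@np.array([(uv[0]-c['cx'])/c['fx'],(uv[1]-c['cy'])/c['fy'],1]);o=T[:3,3];return o+d*(zt-o[2])/d[2]
for zt in(0,-.006,-.010):
    print(zt,[(tool(uv,zt)[:2]*1000).round(1).tolist() for uv in[(376,248),(398,248),(378,260),(405,270)]])
E
```

```text
0 [[4.8, 32.4], [4.8, 44.2], [-2.5, 34.0], [-8.6, 49.2]]
-0.006 [[7.8, 31.0], [7.9, 42.4], [0.9, 32.5], [-5.0, 47.2]]
-0.01 [[9.9, 30.1], [9.9, 41.1], [3.2, 31.6], [-2.6, 45.8]]
```

View pics/crop2.png

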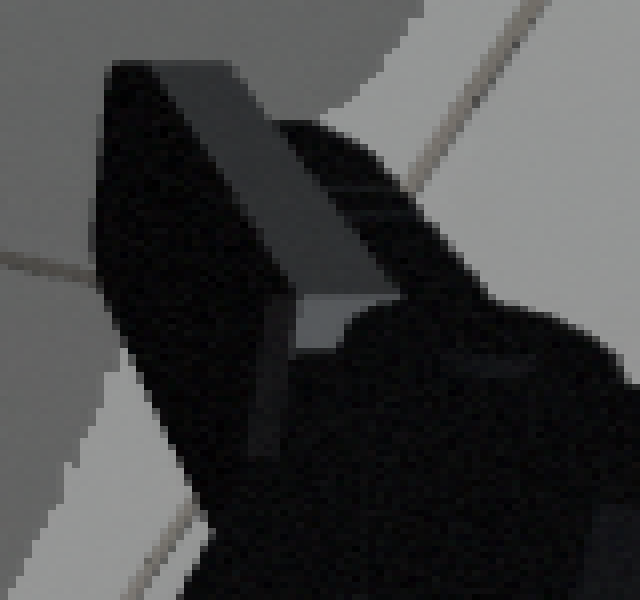

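The right finger's tip is about 8 mm thick at (378–394, 246), black pad plus grey side face. It widens farther up. I'll work out how far up.

```bash
python3 - <<'E'
from h import *
c=get_calibration('wrist');T=np.array(c['tool_from_camera']);o=T[:3,3]
def onx(cx,cy,x):
    uv=(365+cx/8,235+cy/6);d=T[:3,:3]@np.array([(uv[0]-c['cx'])/c['fx'],(uv[1]-c['cy'])/c['fy'],1]);return ((o+d*(x-o[0])/d[0])*1000).round(1)
for k,xy in dict(padtip=(108,65),greyin=(152,65),greyout=(232,65),greyin_end=(295,295),greyout_end=(400,295),bulge1=(300,120),bulge2=(380,165),bulge3=(490,295),far=(97,250)).items():
    print(k,onx(*xy,11),onx(*xy,0),onx(*xy,-11))
E
```

```text
padtip [ 11000.   -5164.  -21904.9] [ 0.  36.5 12.1] [-11000.    5237.1  21929.1]
greyin [ 11000.   -5614.  -21905.6] [ 0.  39.7 12.1] [-11000.    5693.4  21929.7]
greyout [ 11000.   -6432.1 -21906.7] [ 0.  45.6 12.1] [-11000.    6523.2  21930.9]
greyin_end [ 11000.   -5557.5 -16489.4] [  0.   39.3 -26.4] [-11000.    5636.1  16436.5]
greyout_end [ 11000.   -6400.6 -16490.3] [  0.   45.3 -26.4] [-11000.    6491.2  16437.5]
bulge1 [ 11000.   -6690.2 -20358.8] [ 0.  47.4  1.1] [-11000.   6785.  20361.]
bulge2 [ 11000.   -7101.6 -19227.2] [ 0.  50.3 -6.9] [-11000.    7202.2  19213.3]
bulge3 [ 11000.   -7123.3 -16491.1] [  0.   50.5 -26.4] [-11000.    7224.2  16438.3]
far [ 11000.   -4141.6 -17356.3] [  0.   29.3 -20.2] [-11000.    4200.2  17315.8]
```

To row units: -15 cm / 50 = -0.3, -14 cm / 50 = -0.28, -0.034 rad / 4 = -0.0085.

>>> servo_tool:
  moves:
    - [0.004,0.028,0,-0.0085]
    - [0.004,0.028,-0.06,-0.0085]
    - [0.004,0.028,-0.12,-0.0085]
    - [0.004,0.028,-0.18,-0.0085]
    - [0.004,0.028,-0.24,-0.0085]
    - [0.004,0.028,-0.28,-0.0085]
    - [0.004,0.028,-0.3,-0.0085]
    - [0.004,0.028,-0.3,-0.0085]
    - [0.004,0.028,-0.3,-0.0085]
  claw: 0.205
  force: 20

```text
time: 2.45
ee_pos: [0.6189, -0.1269, 0.0823]
tcp_rot: [180.0, -0.0, 2.1]
wrist_force: [0.4, 0.5, 0.8]
opening: 0.0679
grasp_force: 0.0
```

```bash
python3 - <<'E'
from h import *
o=get_obs();print(o['ee_pos'].round(5),o['tcp_rot'].round(2),o['wrist_force'].round(2),o['opening'])
a=snap('side','s2')[110:215,270:400]; b=snap('scene','c2')[165:270,225:355]
cv2.imwrite('pics/pair2.png',cv2.cvtColor(np.hstack([cv2.resize(x,(400,323),interpolation=cv2.INTER_CUBIC) for x in(a,b)]),cv2.COLOR_RGB2BGR))
E
```

```text
[ 0.61894 -0.12689  0.08229] [ 1.7999e+02 -4.0000e-02  2.1200e+00] [0.42 0.54 0.76] 0.06791424824607109
```

View pics/pair2.png

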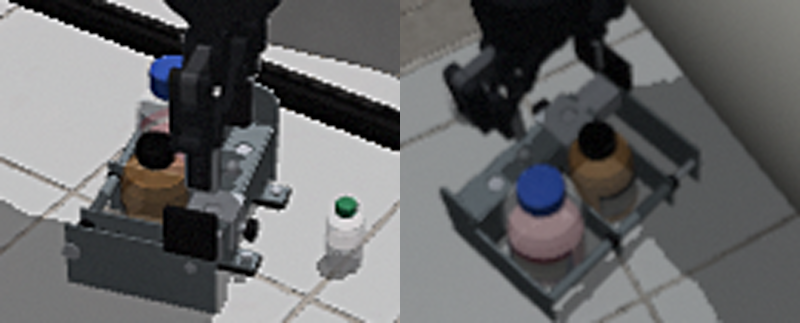

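The pair shows the fingers lined up along the rail, one just inside the grip and the other above the button, all clear. I'll descend to about 3 mm above the button.

To row units: -3 cm / 50 = -0.06, -2.7 cm / 50 = -0.054.

>>> servo_tool:
  moves:
    - [0,0,-0.02,0]
    - [0,0,-0.04,0]
    - [0,0,-0.054,0]
    - [0,0,-0.06,0]
    - [0,0,-0.06,0]

```text
time: 2.97
ee_pos: [0.6186, -0.1262, 0.0501]
tcp_rot: [-180.0, 0.1, 2.2]
wrist_force: [-0.5, 0.4, 1.7]
opening: 0.0679
grasp_force: 0.5
```

To row units: -0.2 cm / 50 = -0.004, -0.1 cm / 50 = -0.002.

>>> servo_tool:
  moves:
    - [0,-0.002,0,0]
    - [0,-0.004,0,0]
    - [0,-0.004,0,0]

```text
time: 3.22
ee_pos: [0.6192, -0.1284, 0.0517]
tcp_rot: [-180.0, -0.0, 2.2]
wrist_force: [-0.9, -0.1, 0.4]
opening: 0.0677
grasp_force: 0.5
```

To row units: -0.16 cm / 50 = -0.0032, -0.08 cm / 50 = -0.0016.

>>> servo_tool:
  moves:
    - [0,-0.0016,0,0]
    - [0,-0.0032,0,0]
    - [0,-0.0032,0,0]

```text
time: 3.47
ee_pos: [0.6191, -0.1301, 0.0515]
tcp_rot: [180.0, -0.0, 2.2]
wrist_force: [0.1, 0.5, 0.7]
opening: 0.0677
grasp_force: 0.5
```

To row units: -0.05 cm / 50 = -0.001.

>>> servo_tool:
  moves:
    - [0,-0.001,0,0]
    - [0,-0.001,0,0]

```text
time: 3.63
ee_pos: [0.6191, -0.1305, 0.0514]
tcp_rot: [180.0, -0.0, 2.2]
wrist_force: [0.5, 0.4, 1.9]
opening: 0.0682
grasp_force: 0.5
```

To row units: -0.05 cm / 50 = -0.001.

>>> servo_tool:
  moves:
    - [0,-0.001,0,0]
    - [0,-0.001,0,0]

```text
time: 3.8
ee_pos: [0.6191, -0.1309, 0.0513]
tcp_rot: [-180.0, -0.0, 2.2]
wrist_force: [-0.3, 0.8, 0.5]
opening: 0.0681
grasp_force: 0.6
```

To row units: -0.05 cm / 50 = -0.001.

>>> servo_tool:
  moves:
    - [0,-0.001,0,0]
    - [0,-0.001,0,0]

```text
time: 3.97
ee_pos: [0.619, -0.1311, 0.0513]
tcp_rot: [-180.0, -0.0, 2.2]
wrist_force: [-0.0, 3.3, 1.1]
opening: 0.0679
grasp_force: 1.8
```

To row units: -0.05 cm / 50 = -0.001.

>>> servo_tool:
  moves:
    - [0,-0.001,0,0]
    - [0,-0.001,0,0]

```text
time: 4.13
ee_pos: [0.6191, -0.1317, 0.0513]
tcp_rot: [-180.0, -0.0, 2.2]
wrist_force: [0.2, 3.9, 1.9]
opening: 0.0677
grasp_force: 2.1
```

To row units: -0.05 cm / 50 = -0.001.

>>> servo_tool:
  moves:
    - [0,-0.001,0,0]
    - [0,-0.001,0,0]

```text
time: 4.3
ee_pos: [0.6191, -0.1323, 0.0513]
tcp_rot: [-180.0, -0.0, 2.2]
wrist_force: [0.1, 4.8, 2.3]
opening: 0.068
grasp_force: 2.4
```

To row units: -0.4 cm / 50 = -0.008, -0.2 cm / 50 = -0.004.

>>> servo_tool:
  moves:
    - [0,0.0012,0,0]
    - [0,0.0012,-0.004,0]
    - [0,0.0012,-0.008,0]
    - [0,0.0012,-0.008,0]

```text
time: 4.63
ee_pos: [0.6189, -0.1321, 0.0468]
tcp_rot: [180.0, 0.0, 2.1]
wrist_force: [1.4, -0.1, 1.0]
opening: 0.0679
grasp_force: 1.1
```

To row units: -0.3 cm / 50 = -0.006, -0.15 cm / 50 = -0.003.

>>> servo_tool:
  moves:
    - [0,0,-0.003,0]
    - [0,0,-0.006,0]
    - [0,0,-0.006,0]

```text
time: 4.88
ee_pos: [0.6191, -0.1321, 0.0449]
tcp_rot: [180.0, -0.0, 2.2]
wrist_force: [-2.0, 0.1, 6.7]
opening: 0.068
grasp_force: 3.9
```

>>> servo_tool:
  moves:
    - [0,0,-0.0006,0]
    - [0,0,-0.0006,0]
    - [0,0,-0.0006,0]

```text
time: 5.13
ee_pos: [0.6191, -0.132, 0.0449]
tcp_rot: [180.0, -0.0, 2.2]
wrist_force: [-2.5, -0.6, 9.7]
opening: 0.0679
grasp_force: 4.7
```

```bash
python3 - <<'E'
from h import *
o=get_obs();print(o['ee_pos'].round(5),o['wrist_force'].round(2),o['torque'].round(2))
a=snap('side','s3')[130:195,300:380]; b=wsnap('w3')[0][100:360,160:480]
cv2.imwrite('pics/pair3.png',cv2.cvtColor(np.hstack([cv2.resize(x,(400,325),interpolation=cv2.INTER_CUBIC) for x in(a,b)]),cv2.COLOR_RGB2BGR))
E
```

```text
[ 0.61914 -0.13205  0.04492] [-2.45 -0.61  9.7 ] [0.36 0.55 0.02]
```

View pics/pair3.png

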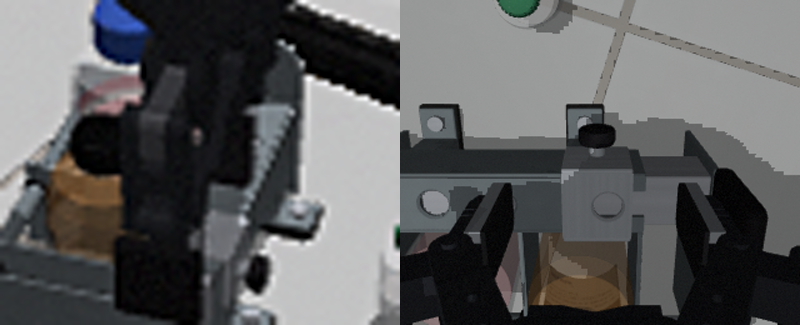

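The wrist view shows the left finger on the button at (490,230), the right finger against the tab at (700,220), and the collar hole between them at (607,205). The height fits too: the tip is 7.1 mm behind the TCP, so it stands at z≈52, flush with the rail's top. Now I'll draw in small steps.

To row units: -0.1 cm / 50 = -0.002, -0.05 cm / 50 = -0.001.

>>> servo_tool:
  moves:
    - [0,-0.001,0.0004,0]
    - [0.0001,-0.002,0.0004,0]
    - [0.0001,-0.002,0.0004,0]
  force: 60

```text
time: 5.48
ee_pos: [0.6191, -0.1322, 0.0449]
tcp_rot: [-179.9, -0.0, 2.2]
wrist_force: [-2.0, 5.6, 7.5]
opening: 0.0682
grasp_force: 4.5
```

To row units: -0.1 cm / 50 = -0.002, -0.05 cm / 50 = -0.001.

>>> servo_tool:
  moves:
    - [0,-0.001,0,0]
    - [0.0001,-0.002,0,0]
    - [0.0001,-0.002,0,0]

```text
time: 5.73
ee_pos: [0.6192, -0.1331, 0.0449]
tcp_rot: [-179.9, -0.0, 2.2]
wrist_force: [-2.2, 6.0, 8.2]
opening: 0.0677
grasp_force: 4.5
```

>>> servo_tool:
  moves:
    - [0,-0.001,0,0]
    - [0.0001,-0.002,0,0]
    - [0.0001,-0.002,0,0]

```text
time: 5.98
ee_pos: [0.6192, -0.1339, 0.0449]
tcp_rot: [-179.9, -0.0, 2.2]
wrist_force: [-1.6, 6.5, 8.4]
opening: 0.068
grasp_force: 4.8
```

To row units: -0.1 cm / 50 = -0.002, -0.05 cm / 50 = -0.001.

>>> servo_tool:
  moves:
    - [0,-0.001,0,0]
    - [0.0001,-0.002,0,0]
    - [0.0001,-0.002,0,0]

```text
time: 6.23
ee_pos: [0.6192, -0.1346, 0.0449]
tcp_rot: [-179.9, -0.0, 2.2]
wrist_force: [-2.9, 9.1, 8.1]
opening: 0.068
grasp_force: 5.0
```

To row units: -0.05 cm / 50 = -0.001, -0.025 cm / 50 = -0.0005.

>>> servo_tool:
  moves:
    - [0,-0.0005,0,0]
    - [0,-0.001,0,0]
    - [0,-0.001,0,0]

```text
time: 6.48
ee_pos: [0.6192, -0.1349, 0.0449]
tcp_rot: [-179.9, -0.0, 2.2]
wrist_force: [-2.4, 10.9, 8.2]
opening: 0.068
grasp_force: 5.5
```

To row units: -0.05 cm / 50 = -0.001, -0.025 cm / 50 = -0.0005.

>>> servo_tool:
  moves:
    - [0,-0.0005,0,0]
    - [0,-0.001,0,0]
    - [0,-0.001,0,0]

```text
time: 6.73
ee_pos: [0.6192, -0.1352, 0.0449]
tcp_rot: [-179.9, -0.0, 2.2]
wrist_force: [-2.4, 10.6, 9.4]
opening: 0.0681
grasp_force: 5.5
```

To row units: -0.05 cm / 50 = -0.001, -0.025 cm / 50 = -0.0005.

>>> servo_tool:
  moves:
    - [0,-0.0005,0,0]
    - [0,-0.001,0,0]
    - [0,-0.001,0,0]

```text
time: 6.98
ee_pos: [0.6193, -0.1361, 0.0449]
tcp_rot: [-179.9, -0.0, 2.2]
wrist_force: [-1.4, 8.7, 7.7]
opening: 0.0677
grasp_force: 4.4
```

To row units: -0.05 cm / 50 = -0.001, -0.025 cm / 50 = -0.0005.

>>> servo_tool:
  moves:
    - [0,-0.0005,0,0]
    - [0,-0.001,0,0]
    - [0,-0.001,0,0]

```text
time: 7.23
ee_pos: [0.6193, -0.1367, 0.0449]
tcp_rot: [-179.9, -0.0, 2.2]
wrist_force: [-2.3, 7.7, 7.6]
opening: 0.0676
grasp_force: 4.7
```

>>> servo_tool:
  moves:
    - [0,-0.001,0,0]
    - [0,-0.002,0,0]
    - [0,-0.003,0,0]
    - [0.0002,-0.004,0,0]
    - [0.0002,-0.005,0,0]
    - [0.0002,-0.006,0,0]
    - [0.0002,-0.007,0,0]
    - [0.0003,-0.008,0,0]
    - [0.0003,-0.008,0,0]

```text
time: 7.98
ee_pos: [0.6194, -0.1407, 0.0449]
tcp_rot: [-179.9, -0.0, 2.2]
wrist_force: [-1.0, 8.0, 8.0]
opening: 0.0679
grasp_force: 4.3
```

To row units: 1.2 cm / 50 = 0.024, 0.9 cm / 50 = 0.018.

>>> servo_tool:
  moves:
    - [0,0.002,0,0]
    - [0,0.003,0.002,0]
    - [0,0.003,0.01,0]
    - [0,0.003,0.018,0]
    - [0,0.003,0.024,0]
    - [0,0.003,0.024,0]

```text
time: 8.48
ee_pos: [0.6196, -0.1405, 0.057]
tcp_rot: [180.0, -0.1, 2.2]
wrist_force: [0.3, -0.0, -0.6]
opening: 0.0682
grasp_force: 0.0
```

To row units: -0.25 cm / 50 = -0.005, -0.2 cm / 50 = -0.004.

>>> servo_tool:
  moves:
    - [0,-0.001,0,0]
    - [0,-0.002,0,0]
    - [0,-0.003,0,0]
    - [0,-0.004,0,0]
    - [0,-0.005,0,0]
    - [0,-0.005,0,0]

```text
time: 8.98
ee_pos: [0.6194, -0.1422, 0.0563]
tcp_rot: [-179.9, -0.0, 2.2]
wrist_force: [0.2, 5.4, 3.6]
opening: 0.0679
grasp_force: 2.5
```

To row units: -2.35 cm / 50 = -0.047, 0.09 cm / 50 = 0.0018.

>>> servo_tool:
  moves:
    - [0.0002,-0.004,0.003,0]
    - [0.0002,-0.008,0.006,0]
    - [0.0004,-0.012,0.006,0]
    - [0.0006,-0.016,0.006,0]
    - [0.0008,-0.02,0.006,0]
    - [0.0008,-0.024,0.006,0]
    - [0.001,-0.028,0.006,0]
    - [0.0012,-0.032,0.006,0]
    - [0.0012,-0.036,0.006,0]
    - [0.0014,-0.04,0.006,0]
    - [0.0016,-0.044,0.006,0]
    - [0.0018,-0.047,0.006,0]
    - [0.0018,-0.047,0.006,0]
    - [0.0018,-0.047,0.006,0]

```text
time: 10.15
ee_pos: [0.6198, -0.1662, 0.0586]
tcp_rot: [-180.0, 0.1, 2.2]
wrist_force: [-0.6, 3.0, -2.5]
opening: 0.0677
grasp_force: 1.5
```

To row units: -0.3 cm / 50 = -0.006, -0.2 cm / 50 = -0.004.

>>> servo_tool:
  moves:
    - [0.0002,-0.002,0,0]
    - [0.0002,-0.004,0,0]
    - [0.0002,-0.006,0,0]
    - [0.0002,-0.006,0,0]

```text
time: 10.48
ee_pos: [0.6199, -0.1691, 0.0587]
tcp_rot: [-180.0, 0.1, 2.2]
wrist_force: [-1.3, 3.9, -2.8]
opening: 0.0682
grasp_force: 2.1
```

To row units: -0.2 cm / 50 = -0.004, -0.15 cm / 50 = -0.003.

>>> servo_tool:
  moves:
    - [0,-0.001,0,0]
    - [0,-0.002,0,0]
    - [0.0002,-0.003,0,0]
    - [0.0002,-0.004,0,0]
    - [0.0002,-0.004,0,0]

```text
time: 10.9
ee_pos: [0.6202, -0.1713, 0.0589]
tcp_rot: [-180.0, 0.0, 2.2]
wrist_force: [-1.2, 4.2, -3.8]
opening: 0.0681
grasp_force: 2.0
```

To row units: -0.1 cm / 50 = -0.002, -0.05 cm / 50 = -0.001.

>>> servo_tool:
  moves:
    - [0,-0.001,0,0]
    - [0,-0.002,0,0]
    - [0,-0.002,0,0]

```text
time: 11.15
ee_pos: [0.6204, -0.1725, 0.0593]
tcp_rot: [180.0, -0.0, 2.2]
wrist_force: [-0.7, 2.9, -3.1]
opening: 0.0678
grasp_force: 1.7
```

To row units: -0.05 cm / 50 = -0.001.

>>> servo_tool:
  moves:
    - [0,-0.001,0,0]
    - [0,-0.001,0,0]
    - [0,-0.001,0,0]

```text
time: 11.4
ee_pos: [0.6205, -0.173, 0.0594]
tcp_rot: [180.0, -0.0, 2.2]
wrist_force: [-0.9, 2.3, -1.6]
opening: 0.068
grasp_force: 1.4
```

To row units: -0.05 cm / 50 = -0.001.

>>> servo_tool:
  moves:
    - [0,-0.001,0,0]
    - [0,-0.001,0,0]
    - [0,-0.001,0,0]

```text
time: 11.65
ee_pos: [0.6205, -0.1735, 0.0594]
tcp_rot: [180.0, -0.0, 2.2]
wrist_force: [-0.9, 2.6, -1.2]
opening: 0.0678
grasp_force: 1.3
```

To row units: -0.05 cm / 50 = -0.001.

>>> servo_tool:
  moves:
    - [0,-0.001,0,0]
    - [0,-0.001,0,0]
    - [0,-0.001,0,0]

```text
time: 11.9
ee_pos: [0.6205, -0.1739, 0.0594]
tcp_rot: [180.0, -0.0, 2.2]
wrist_force: [-0.2, 2.2, -1.1]
opening: 0.068
grasp_force: 1.2
```

```bash
python3 - <<'E'
from h import *
im,p,o=wsnap('w4'); print(o['ee_pos'].round(4),o['wrist_force'].round(1))
cv2.imwrite('pics/w4c.png',cv2.cvtColor(cv2.resize(im[110:290,220:460],(800,600),interpolation=cv2.INTER_CUBIC),cv2.COLOR_RGB2BGR))
E
```

```text
[ 0.6205 -0.1739  0.0594] [-0.2  2.2 -1.1]
```

View pics/w4c.png

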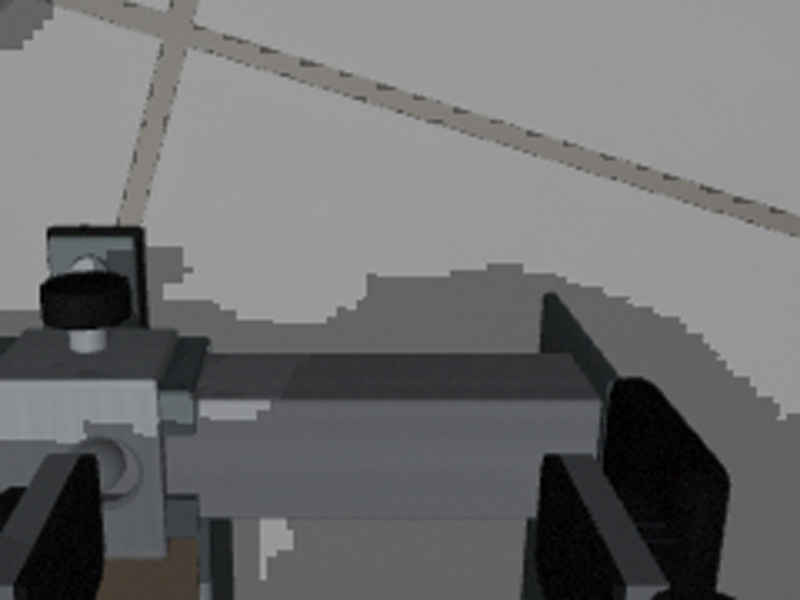

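The crop shows the collar hole at about (105,468) with the dome appearing in it toward the left. The drawn-out tube ends at the tab at x≈602, and the collar edge is at x≈165. I'll check the travel from this view.

```bash
python3 - <<'E'
from h import *
p=json.load(open('w4.json'));C=lambda x,y:(220+x/3.3333,110+y/3.3333)
for k,xy,z in[('tab at tube',(602,440),.0495),('tab at tube front',(600,515),.0495),('hole right edge',(142,468),.054),('dome right, z58',(126,462),.058),('dome right z54',(126,462),.054),('dome top edge z54',(100,438),.054),('collar out',(163,470),.054),('mouth',(200,520),.052)]:
    print(k,(wplane(p,C(*xy),z)*1000).round(1))
im=cv2.imread('pics/w4.png');print(im[235:262,244:266].mean(2).astype(int))
E
```

```text
tab at tube [ 625.9 -222.2   49.5]
tab at tube front [ 611.4 -223.7   49.5]
hole right edge [ 619.9 -144.3   54. ]
dome right, z58 [ 623.  -142.4   58. ]
dome right z54 [ 620.9 -141.6   54. ]
dome top edge z54 [ 625.2 -137.4   54. ]
collar out [ 619.7 -147.8   54. ]
mouth [ 609.2 -153.8   52. ]
[[143 144 142 142 140 140 143 144 143 143 141 141 140 142 143 143 142 140
  140 139 139 142]
 [140  98 101 141 140 141 142 143 143 143 141 141 141 142 143 142 142 141
  140 140 140 141]
 [140  96  92  95  96  96  97  97  99  97  96  96  96  96  98 101 141 141
  140 140 141 142]
 [140  95  92  93  92  92  93  94  95  95  93  91  93  92  94  98 142 142
  140 139 139 142]
 [139  96  93  92  93  91  93  93  95  94  93  94  93  93  94  98 143 141
  141 139 138 142]
 [141 140  94  92  89  88  89  91  96  95  93  93  92  93  95  94  98  96
   99 140 139 141]
 [139 126  78  77  71  64  65  72  73  82  91  88  91  93  93  94  95  94
   93  95  92  97]
 [ 82  71  66  58  59  56  57  53  52  54  71  82  86  91  93  94  93  94
   93  93  91  93]
 [ 69  61  64  64  63  63  59  58  55  54  55  75  90  79  9
[... 1007 characters left out ...]
3  78  92  92  91  92  91  80
   78  92  92  92]
 [  5   2  10  11   9  18  87  83  80  74  75  91  92  92  92  92  79  78
   82  93  91  93]
 [  9   6  11   5   3  18  82  77  73  81  92  92  92  92  92  82  70  78
   90  92  91  92]
 [  9   9  13   6   6   8  62  81  92  93  93  92  93  91  73  71  77  79
   93  91  92  91]
 [  8   7  10   3   5  10  44  51  53  52  53  53  53  60  65  78  79  89
   93  92  91  91]
 [  8   8   5  11   1  12  33  39  40  39  42  46  64  77  77  78  88  93
   92  92  92  91]
 [  6   5   7   3   6   6  29  56  64  63  64  77  77  77  78  86  92  93
   93  92  91  91]
 [  7   3   7   5   3   9  43  78  80  80  79  79  79  87  92  92  92  93
   93  93  91  91]]
```

To row units: -0.04 cm / 50 = -0.0008.

>>> servo_tool:
  moves:
    - [0,-0.0008,0,0]
    - [0,-0.0008,0,0]
    - [0,-0.0008,0,0]

```text
time: 12.2
ee_pos: [0.6205, -0.1743, 0.0593]
tcp_rot: [180.0, -0.0, 2.2]
wrist_force: [1.1, 2.9, 0.0]
opening: 0.068
grasp_force: 1.2
```

To row units: -0.04 cm / 50 = -0.0008.

>>> servo_tool:
  moves:
    - [0,-0.0008,0,0]
    - [0,-0.0008,0,0]
    - [0,-0.0008,0,0]

```text
time: 12.45
ee_pos: [0.6205, -0.1747, 0.0593]
tcp_rot: [180.0, -0.0, 2.2]
wrist_force: [0.9, 3.4, 0.6]
opening: 0.0681
grasp_force: 1.3
```

>>> servo_tool:
  moves:
    - [0,-0.0008,0,0]
    - [0,-0.0008,0,0]
    - [0,-0.0008,0,0]

```text
time: 12.7
ee_pos: [0.6205, -0.175, 0.0593]
tcp_rot: [-180.0, -0.0, 2.2]
wrist_force: [0.9, 3.0, 0.6]
opening: 0.068
grasp_force: 1.9
```

To row units: -0.04 cm / 50 = -0.0008.

>>> servo_tool:
  moves:
    - [0,-0.0008,0,0]
    - [0,-0.0008,0,0]
    - [0,-0.0008,0,0]

```text
time: 12.95
ee_pos: [0.6205, -0.1754, 0.0593]
tcp_rot: [180.0, -0.0, 2.2]
wrist_force: [1.5, 3.7, 0.6]
opening: 0.0678
grasp_force: 2.0
```

>>> servo_tool:
  moves:
    - [0,-0.0008,0,0]
    - [0,-0.0008,0,0]
    - [0,-0.0008,0,0]

```text
time: 13.2
ee_pos: [0.6205, -0.1759, 0.0593]
tcp_rot: [180.0, -0.0, 2.2]
wrist_force: [2.5, 4.2, 1.2]
opening: 0.0679
grasp_force: 1.9
```

```bash
python3 - <<'E'
from h import *
im,p,o=wsnap('w5'); print(o['ee_pos'].round(4),o['wrist_force'].round(1))
print(im[235:262:2,240:266].mean(2).astype(int))
E
```

```text
[ 0.6205 -0.1759  0.0593] [2.5 4.2 1.2]
[[141 143 142 141 141 140 141 144 144 144 141 141 141 141 142 143 142 142
  140 139 139 141 143 140  75 103]
 [140 142 143 141 137  94  96  96  97  98  96  97  96  96  97  97  97  97
   96  99 140 141 142 141  76 104]
 [139 143 143 141 141 137  93  94  94  95  95  93  93  92  94  94  95  94
   94  96 138 140 142 141  95  69]
 [139 126 122 111  95  82  63  65  72  73  83  89  93  92  94  95  93  94
   93  92  91  96  96  96  71  50]
 [ 86  82  50  49  50  50  49  49  50  51  52  51  51  66  86  95  95  93
   93  93  91  93  93  91  70  49]
 [ 71  49  51  52  53  54  55  56  52  51  50  50  52  51  53  67  82  93
   93  92  92  90  94  94  81  50]
 [ 53  54  54  36  11   8  10   8  14  63  58  57  54  51  51  50  52  71
   86  92  92  90  92  93  80  46]
 [ 53  52  32   6   9  11   6   5   3  41  69  67  63  59  51  50  50  60
   77  89  93  92  92  95  92  48]
 [ 52  33  10  13   5   5   8  11   7  32  77  75  72  65  58  49  51  83
   81  85  91  90  92  95  91  46]
 [ 20   6   9   4   7   4   7   6   3  19  81  81  77  71  62  54  82  92
   80  80  94  91  92  92  91  58]
 [ 12   9   7   6   8  11   5   5  10  20  84  82  80  73  64  61  92  84
   78  88  91  90  92  94  92  58]
 [ 10   9   8   7   4   4   5   6   8  17  65  81  76  71  76  79  79  79
   85  92  91  91  91  92  93  70]
 [  8   7   8   7   5   4   6   3   8  18  63  73  64  65  76  75  82  93
   93  93  91  90  90  93  92  68]
 [  5   3   4   3   7   8   2   9   9  10  46  80  77  79  85  91  93  93
   93  93  91  92  91  93  93  82]]
```

To row units: -0.03 cm / 50 = -0.0006.

>>> servo_tool:
  moves:
    - [0,-0.0006,0,0]
    - [0,-0.0006,0,0]
    - [0,-0.0006,0,0]

```text
time: 13.5
ee_pos: [0.6205, -0.1762, 0.0593]
tcp_rot: [180.0, -0.0, 2.2]
wrist_force: [2.9, 4.0, 1.5]
opening: 0.0676
grasp_force: 1.9
```

To row units: -0.03 cm / 50 = -0.0006.

>>> servo_tool:
  moves:
    - [0,-0.0006,0,0]
    - [0,-0.0006,0,0]
    - [0,-0.0006,0,0]

```text
time: 13.75
ee_pos: [0.6205, -0.1765, 0.0593]
tcp_rot: [180.0, -0.0, 2.2]
wrist_force: [2.4, 4.1, 2.6]
opening: 0.0681
grasp_force: 1.9
```

To row units: -0.03 cm / 50 = -0.0006, 0.01 cm / 50 = 0.0002.

>>> servo_tool:
  moves:
    - [0.0002,-0.0006,0,0]
    - [0.0002,-0.0006,0,0]
    - [0.0002,-0.0006,0,0]

```text
time: 14.0
ee_pos: [0.6205, -0.1768, 0.0593]
tcp_rot: [180.0, -0.0, 2.2]
wrist_force: [2.4, 3.4, 3.3]
opening: 0.068
grasp_force: 1.9
```

```bash
python3 - <<'E'
from h import *
im,p,o=wsnap('w6'); print(o['ee_pos'].round(4),o['wrist_force'].round(1))
print(im[237:262:2,240:266].mean(2).astype(int))
E
```

```text
[ 0.6205 -0.1768  0.0593] [2.4 3.4 3.3]
[[144 142 141 138  92  96  98  98  97  96  95  95  96  97  97  97  94  96
   94  95  96  98  97  90 104 104]
 [144 142 142 138  92  93  95  95  94  94  93  93  92  94  94  95  93  93
   90  92  93  95 119  59  68  67]
 [128 111 106  84  81  67  65  73  77  81  89  92  93  94  94  94  93  93
   91  90  93  93  94  49  72  93]
 [ 94  83  51  50  51  49  50  50  51  51  53  60  82  91  94  93  93  92
   91  91  94  93  92  48  72  94]
 [ 73  51  49  51  52  52  57  56  50  52  50  51  51  54  70  85  93  92
   92  90  92  94  92  47  62  96]
 [ 54  54  52  32  11  11  11   9  15  62  58  57  55  53  51  66  85  92
   92  90  93  95  94  59  60  96]
 [ 54  53  34  14   7  11   3   7  12  41  70  67  64  58  51  49  65  85
   90  92  92  94  92  57  52  95]
 [ 52  32   8  10   5  10   4   8  11  32  75  76  73  66  59  51  57  78
   92  91  91  94  93  70  53  94]
 [ 22   6   9   8   7   3   4   3  11  19  81  79  76  72  63  53  72  77
   94  91  91  92  92  69  53  94]
 [  4   9   5   3   8   3   7  10   9  18  84  81  78  72  63  57  79  81
   93  92  91  93  94  82  47  82]
 [  6   8   4   3  11   7   9   9   5  15  67  81  77  72  66  78  83  93
   91  92  91  94  92  81  49  81]
 [  6   8   8   6   4   9   3   5   6  11  63  73  72  77  79  89  95  92
   91  92  91  93  94  92  41  41]
 [  6   5   8   6   6   3   7   6   1   8  45  79  85  91  92  92  94  92
   92  91  90  92  93  92  50  66]]
```

To row units: -0.03 cm / 50 = -0.0006.

>>> servo_tool:
  moves:
    - [0,-0.0006,0,0]
    - [0,-0.0006,0,0]
    - [0,-0.0006,0,0]

```text
time: 14.3
ee_pos: [0.6205, -0.177, 0.0592]
tcp_rot: [-180.0, -0.0, 2.2]
wrist_force: [1.7, 4.1, 3.5]
opening: 0.0677
grasp_force: 2.2
```

To row units: -0.03 cm / 50 = -0.0006.

>>> servo_tool:
  moves:
    - [0,-0.0006,0,0]
    - [0,-0.0006,0,0]
    - [0,-0.0006,0,0]

```text
time: 14.55
ee_pos: [0.6205, -0.177, 0.0592]
tcp_rot: [-180.0, 0.0, 2.2]
wrist_force: [1.8, 5.8, 1.8]
opening: 0.0677
grasp_force: 2.8
```

The tube has come to a stop: one more step didn't move it, and the force is only rising slightly. The travel is about 45.9 mm, as predicted from the collar hole. I'll back the finger off, rise and go above the bottle.

To row units: -22.7 cm / 50 = -0.454, 14 cm / 50 = 0.28.

>>> servo_tool:
  moves:
    - [0,0.003,0,0]
    - [0,0.006,0,0]
    - [0,0.008,0.01,0]
    - [0,0.008,0.04,0]
    - [0,0.008,0.1,0]
    - [0,0.008,0.16,0]
    - [0,0.008,0.22,0]
    - [0,0.008,0.28,0]
    - [-0.22,-0.454,0.28,0]
    - [-0.22,-0.454,0.28,0]
    - [-0.22,-0.454,0.28,0]
    - [-0.22,-0.454,0.28,0]
    - [-0.22,-0.454,0.28,0]
    - [-0.22,-0.454,0.28,0]
    - [-0.22,-0.454,0.28,0]
    - [-0.22,-0.454,0.28,0]
    - [-0.22,-0.454,0.28,0]

```text
time: 15.97
ee_pos: [0.5102, -0.4044, 0.1991]
tcp_rot: [-180.0, 0.0, 2.1]
wrist_force: [-0.1, 0.2, -0.1]
opening: 0.0677
grasp_force: 0.0
```

```bash
cat >> h.py <<'E'
def blue(f):
    m=cv2.inRange(cv2.cvtColor(cv2.imread(f),cv2.COLOR_BGR2HSV),(105,150,50),(125,255,255))
    k,l,s,c=cv2.connectedComponentsWithStats(m)
    return [(s[i].tolist(),c[i].round(1).tolist()) for i in range(1,k) if s[i,4]>100],m
E
python3 - <<'E'
from h import *
im,p,o=wsnap('w7'); print(o['time'],o['ee_pos'].round(4),o['tcp_rot'].round(2),o['wrist_force'].round(1))
print(blue('pics/w7.png')[0])
snap('side','s7');snap('scene','c7')
for f in('s7','c7'): print(f,blue(f'pics/{f}.png')[0])
E
```

```text
15.9667 [ 0.5102 -0.4044  0.1991] [-1.7998e+02  2.0000e-02  2.0900e+00] [-0.1  0.2 -0.1]
[([413, 82, 115, 152, 9608], [472.5, 160.9]), ([295, 185, 37, 37, 1090], [312.9, 202.7]), ([429, 261, 51, 27, 626], [455.3, 274.4])]
s7 [([378, 85, 39, 16, 155], [398.7, 92.1]), ([319, 128, 15, 15, 175], [326.0, 134.6]), ([213, 226, 20, 20, 314], [222.5, 235.5]), ([83, 320, 43, 36, 409], [102.2, 338.5]), ([124, 332, 115, 67, 5111], [181.2, 366.1])]
c7 [([398, 106, 62, 44, 1241], [431.4, 127.7]), ([391, 142, 13, 13, 121], [397.1, 147.3]), ([464, 150, 23, 13, 113], [476.8, 155.3]), ([263, 218, 15, 17, 187], [270.1, 226.0]), ([135, 254, 13, 22, 175], [140.4, 264.9]), ([141, 275, 32, 50, 532], [153.8, 306.5])]
```

```bash
python3 - <<'E'
from h import *
p=json.load(open('w7.json'))
print(wplane(p,(313,203),.111), wplane(p,(313,203),.105))
def tri(r1,r2):
    (o1,d1),(o2,d2)=r1,r2;s=np.linalg.lstsq(np.c_[d1,-d2],o2-o1,rcond=None)[0];return ((o1+s[0]*d1+o2+s[1]*d2)/2).round(4),np.linalg.norm(o1+s[0]*d1-o2-s[1]*d2).round(4)
w=wray(p,(313,203))
print(tri(w,ray('scene',(397.1,147.0))),tri(w,ray('side',(222.3,235))))
print('tops', tri(wray(p,(313,203)),ray('side',(222.5,230))))
# cap vertical extent in side: rows at centre column
im=cv2.cvtColor(cv2.imread('pics/s7.png'),cv2.COLOR_BGR2HSV)
print(im[222:262,222].tolist())
for z in(.111,.1,.09,.085,.08,.075,.06): print(z,proj('side',[[.5100,-.4045,z],[.5100+.010,-.4045-.0125,z]]).round(1).tolist())
E
```

```text
[ 0.51100091 -0.40221422  0.111     ] [ 0.50900265 -0.40223343  0.105     ]
(array([ 0.5095, -0.4024,  0.1071]), np.float64(0.0005)) (array([ 0.5071, -0.4024,  0.1004]), np.float64(0.0008))
tops (array([ 0.5106, -0.4026,  0.1133]), np.float64(0.0024))
[[165, 2, 210], [0, 2, 212], [15, 9, 224], [114, 53, 163], [113, 173, 106], [113, 181, 107], [113, 169, 110], [113, 163, 108], [112, 160, 123], [114, 166, 123], [112, 167, 127], [112, 168, 105], [113, 164, 107], [113, 170, 111], [112, 173, 109], [112, 171, 112], [112, 173, 115], [113, 178, 103], [113, 186, 74], [111, 186, 74], [112, 179, 74], [111, 198, 72], [112, 198, 71], [112, 236, 67], [40, 9, 85], [10, 12, 185], [176, 10, 200], [5, 8, 194], [0, 7, 192], [0, 8, 197], [5, 8, 196], [4, 9, 197], [4, 9, 201], [173, 6, 165], [6, 8, 160], [168, 8, 156], [170, 4, 176], [165, 6, 169], [0, 5, 170], [158, 6, 159]]
0.111 [[222.5, 231.9], [224.1, 238.6]]
0.1 [[223.5, 236.6], [225.0, 243.4]]
0.09 [[224.4, 240.8], [225.9, 247.6]]
0.085 [[224.8, 242.8], [226.4, 249.6]]
0.08 [[225.2, 244.9], [226.8, 251.7]]
0.075 [[225.7, 246.9], [227.2, 253.8]]
0.06 [[226.9, 253.0], [228.5, 259.8]]
```

To row units: -10.6 cm / 50 = -0.212, -9.8 cm / 50 = -0.196.

>>> servo_tool:
  moves:
    - [0,0.004,-0.02,0]
    - [0,0.004,-0.06,0]
    - [0,0.004,-0.11,0]
    - [0,0.004,-0.16,0]
    - [0,0.004,-0.196,0]
    - [0,0.004,-0.212,0]
    - [0,0.004,-0.212,0]
    - [0,0.004,-0.212,0]
  claw: 0.3
  force: 35

```text
time: 16.78
ee_pos: [0.5111, -0.4017, 0.0939]
tcp_rot: [180.0, -0.0, 2.2]
wrist_force: [-0.1, 0.4, -0.3]
opening: 0.0595
grasp_force: 0.0
```

>>> servo_tool:
  moves:
    - [0,0,0,0]
    - [0,0,0,0]
    - [0,0,0,0]
    - [0,0,0,0]
    - [0,0,0,0]
    - [0,0,0,0]
    - [0,0,0,0]
    - [0,0,0,0]
  claw: 0.8

```text
time: 17.45
ee_pos: [0.5112, -0.4026, 0.0951]
tcp_rot: [179.9, -0.1, 2.2]
wrist_force: [0.3, 1.2, 5.1]
opening: 0.0309
grasp_force: 34.8
```

To row units: 11 cm / 50 = 0.22, 8.5 cm / 50 = 0.17.

>>> servo_tool:
  moves:
    - [0,0,0.01,0]
    - [0,0,0.03,0]
    - [0,0,0.07,0]
    - [0,0,0.12,0]
    - [0,0,0.17,0]
    - [0,0,0.22,0]
    - [0,0,0.22,0]
    - [0,0,0.22,0]

```text
time: 18.12
ee_pos: [0.511, -0.4028, 0.2053]
tcp_rot: [179.9, -0.1, 2.2]
wrist_force: [0.7, -0.3, -2.0]
opening: 0.0311
grasp_force: 35.1
```

```bash
python3 - <<'E'
from h import *
im,p,o=wsnap('w8'); print(o['time'],o['ee_pos'].round(4),o['tcp_rot'].round(2),o['wrist_force'].round(1),o['opening'],o['grasp_force'])
snap('side','s8');snap('scene','c8')
for f in('s8','c8'): print(f,blue(f'pics/{f}.png')[0])
# compare before/after state of rack things: vial green, amber black cap, tall cap
for f in('side0','s8','scene0','c8'):
    im=cv2.cvtColor(cv2.imread(f'pics/{f}.png'),cv2.COLOR_BGR2HSV)
    m=cv2.inRange(im,(65,90,40),(95,255,255));k,l,s,c=cv2.connectedComponentsWithStats(m)
    print(f,'green',[c[i].round(1).tolist() for i in range(1,k) if s[i,4]>15])
a=cv2.imread('pics/s8.png')[115:225,270:390]; b=cv2.imread('pics/c8.png')[155:275,225:345]
cv2.imwrite('pics/pair8.png',np.hstack([cv2.resize(x,(400,400),interpolation=cv2.INTER_CUBIC) for x in(a,b)]))
E
```

```text
18.1167 [ 0.511  -0.4028  0.2053] [ 1.7987e+02 -1.4000e-01  2.1600e+00] [ 0.7 -0.3 -2. ] 0.031054873457701 35.08617833858807
s8 [([378, 85, 38, 15, 149], [398.1, 91.8]), ([319, 128, 15, 15, 175], [326.0, 134.6]), ([211, 174, 12, 21, 164], [216.9, 183.0]), ([83, 320, 43, 36, 411], [102.2, 338.5]), ([124, 332, 115, 67, 5107], [181.2, 366.1])]
c8 [([416, 107, 44, 43, 961], [438.2, 129.6]), ([464, 149, 23, 14, 115], [476.9, 155.3]), ([263, 218, 15, 17, 189], [270.1, 225.9]), ([135, 254, 13, 22, 174], [140.3, 264.9]), ([141, 289, 32, 36, 496], [154.1, 307.4])]
side0 green [[382.0, 176.2], [279.7, 286.0]]
s8 green [[382.1, 176.4], [279.7, 286.1]]
scene0 green [[361.6, 145.3], [243.4, 189.9]]
c8 green [[361.6, 145.3], [243.7, 190.1]]
```

View pics/pair8.png

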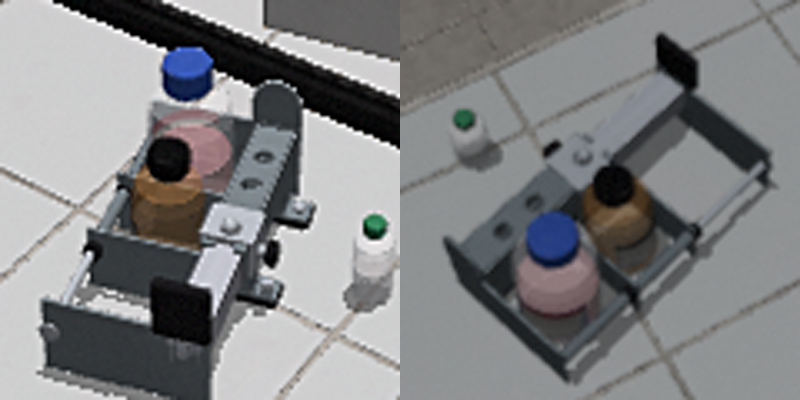

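The pair shows the button up in the collar hole, at (230,225) on the left and (583,155) on the right. The bay is open, and the racked bottles and vial haven't moved. I'll measure the bay corners.

```bash
python3 - <<'E'
from h import *
D=lambda x,y:(270+x/3.3333,115+y/3.6364); S=lambda x,y:(225+(x-400)/3.3333,155+y/3.3333)
for k,a,b in[('plate front top',(44,302),(770,163)),('plate top at tab',(152,320),(697,95)),('divider front top',(92,235),(692,232)),('grip top rear',(212,288),(660,37)),('button',(230,225),(583,156))]:
    P,e=two('side',D(*a),'scene',S(*b));print(k,(P*1000).round(1),round(e*1000,1))
E
```

```text
plate front top [ 531.  -226.4   42.7] 3.9
plate top at tab [ 600.1 -226.6   51.2] 3.1
divider front top [ 532.9 -155.8   36.1] 1.2
grip top rear [ 636.1 -227.1   84.5] 4.1
button [ 617.9 -138.5   53.9] 0.6
```

To row units: 21.2 cm / 50 = 0.424, 6.35 cm / 50 = 0.127.

>>> servo_tool:
  moves:
    - [0.006,0.02,0,0]
    - [0.02,0.064,0,0]
    - [0.034,0.114,0,0]
    - [0.048,0.164,0,0]
    - [0.064,0.214,0,0]
    - [0.078,0.264,0,0]
    - [0.094,0.314,0,0]
    - [0.108,0.364,0,0]
    - [0.12,0.404,0,0]
    - [0.126,0.42,0,0]
    - [0.127,0.424,0,0]
    - [0.127,0.424,0,0]
    - [0.127,0.424,0,0]

```text
time: 19.35
ee_pos: [0.5737, -0.1909, 0.2028]
tcp_rot: [180.0, 0.0, 2.1]
wrist_force: [-0.1, -0.6, -2.3]
opening: 0.031
grasp_force: 35.1
```

```bash
python3 - <<'E'
from h import *
o=get_obs();print(o['time'],o['ee_pos'].round(4),o['tcp_rot'].round(2),o['wrist_force'].round(1))
snap('side','s9');snap('scene','c9')
for f in('s9','c9'): print(f,blue(f'pics/{f}.png')[0])
E
```

```text
19.35 [ 0.5737 -0.1909  0.2028] [1.80e+02 4.00e-02 2.14e+00] [-0.1 -0.6 -2.3]
s9 [([360, 77, 57, 23, 214], [390.7, 88.3]), ([320, 128, 14, 15, 166], [326.3, 134.7]), ([83, 320, 43, 36, 412], [102.2, 338.5]), ([124, 332, 115, 67, 5118], [181.2, 366.1])]
c9 [([308, 150, 11, 18, 143], [312.2, 158.2]), ([263, 218, 15, 17, 192], [270.2, 226.1]), ([135, 254, 38, 71, 717], [150.7, 296.6])]
```

To row units: -9.5 cm / 50 = -0.19, 0.05 cm / 50 = 0.001.

>>> servo_tool:
  moves:
    - [0.001,0,-0.02,0]
    - [0.001,0,-0.05,0]
    - [0.001,0,-0.08,0]
    - [0.001,0,-0.1,0]
    - [0.001,0,-0.12,0]
    - [0.001,0,-0.14,0]
    - [0.001,0,-0.16,0]
    - [0.001,0,-0.18,0]
    - [0.001,0,-0.19,0]
    - [0.001,0,-0.19,0]

```text
time: 20.28
ee_pos: [0.5739, -0.1901, 0.1067]
tcp_rot: [-180.0, 0.1, 2.2]
wrist_force: [-0.5, 0.2, -2.2]
opening: 0.0309
grasp_force: 35.1
```

>>> servo_tool:
  moves:
    - [0,0,-0.006,0]
    - [0,0,-0.012,0]
    - [0,0,-0.016,0]
    - [0,0,-0.018,0]
    - [0,0,-0.018,0]
    - [0,0,-0.018,0]

```text
time: 20.78
ee_pos: [0.5745, -0.1903, 0.0993]
tcp_rot: [180.0, -0.0, 2.2]
wrist_force: [-0.1, 0.2, -2.1]
opening: 0.0308
grasp_force: 35.1
```

To row units: -0.3 cm / 50 = -0.006, -0.2 cm / 50 = -0.004.

>>> servo_tool:
  moves:
    - [0,0,-0.002,0]
    - [0,0,-0.004,0]
    - [0,0,-0.006,0]
    - [0,0,-0.006,0]
    - [0,0,-0.006,0]

```text
time: 21.2
ee_pos: [0.5745, -0.1903, 0.0961]
tcp_rot: [-180.0, 0.0, 2.2]
wrist_force: [0.2, -0.8, -1.8]
opening: 0.0311
grasp_force: 35.1
```

To row units: -0.1 cm / 50 = -0.002, -0.05 cm / 50 = -0.001.

>>> servo_tool:
  moves:
    - [0,0,-0.001,0]
    - [0,0,-0.002,0]
    - [0,0,-0.002,0]
    - [0,0,-0.002,0]

```text
time: 21.53
ee_pos: [0.5745, -0.1903, 0.0952]
tcp_rot: [180.0, -0.0, 2.2]
wrist_force: [-0.4, -0.0, -1.2]
opening: 0.0312
grasp_force: 35.2
```

To row units: -0.05 cm / 50 = -0.001.

>>> servo_tool:
  moves:
    - [0,0,-0.001,0]
    - [0,0,-0.001,0]
    - [0,0,-0.001,0]

```text
time: 21.78
ee_pos: [0.5747, -0.1904, 0.0951]
tcp_rot: [180.0, -0.0, 2.2]
wrist_force: [-0.1, 0.3, 2.2]
opening: 0.0307
grasp_force: 35.5
```

To row units: -0.04 cm / 50 = -0.0008.

>>> servo_tool:
  moves:
    - [0,0,-0.0008,0]
    - [0,0,-0.0008,0]
    - [0,0,-0.0008,0]

```text
time: 22.03
ee_pos: [0.5748, -0.1904, 0.0951]
tcp_rot: [180.0, -0.1, 2.2]
wrist_force: [-0.6, 1.0, 5.9]
opening: 0.0308
grasp_force: 35.9
```

To row units: 0.04 cm / 50 = 0.0008.

>>> servo_tool:
  moves:
    - [0,0,0.0008,0]
    - [0,0,0.0008,0]
    - [0,0,0.0008,0]
    - [0,0,0.0008,0]
    - [0,0,0.0008,0]
    - [0,0,0.0008,0]
  claw: 0.42
  force: 20

```text
time: 22.53
ee_pos: [0.5744, -0.1903, 0.0945]
tcp_rot: [-180.0, 0.0, 2.2]
wrist_force: [-0.4, -0.1, -0.7]
opening: 0.0496
grasp_force: 0.0
```

To row units: 13 cm / 50 = 0.26, 11 cm / 50 = 0.22.

>>> servo_tool:
  moves:
    - [0,0,0.01,0]
    - [0,0,0.03,0]
    - [0,0,0.06,0]
    - [0,0,0.11,0]
    - [0,0,0.16,0]
    - [0,0,0.22,0]
    - [0,0,0.26,0]
    - [0,0,0.26,0]
    - [0,0,0.26,0]

```text
time: 23.28
ee_pos: [0.5751, -0.1906, 0.2268]
tcp_rot: [179.9, -0.2, 2.2]
wrist_force: [-0.1, 0.1, -1.1]
opening: 0.0498
grasp_force: 0.0
```

```bash
python3 - <<'E'
from h import *
im,p,o=wsnap('w10');print(o['time'],o['ee_pos'].round(4),o['wrist_force'].round(1),o['opening'])
snap('side','s10');snap('scene','c10')
for f in('w10','s10','c10'):
    print(f,blue(f'pics/{f}.png')[0])
for f in('s10','c10'):
    im=cv2.cvtColor(cv2.imread(f'pics/{f}.png'),cv2.COLOR_BGR2HSV)
    m=cv2.inRange(im,(65,90,40),(95,255,255));k,l,s,c=cv2.connectedComponentsWithStats(m)
    print(f,'green',[c[i].round(1).tolist() for i in range(1,k) if s[i,4]>15])
E
```

```text
23.2833 [ 0.5751 -0.1906  0.2268] [-0.1  0.1 -1.1] 0.04975122943798538
w10 [([569, 156, 71, 118, 4929], [601.3, 218.8]), ([299, 179, 34, 34, 879], [315.1, 195.6]), ([169, 180, 35, 35, 888], [186.1, 198.1]), ([617, 199, 23, 29, 347], [631.5, 210.5]), ([564, 297, 41, 23, 434], [585.3, 308.8])]
s10 [([370, 83, 47, 17, 166], [396.7, 91.2]), ([319, 128, 15, 15, 176], [325.9, 134.7]), ([299, 161, 17, 17, 219], [307.2, 168.8]), ([83, 320, 43, 36, 410], [102.2, 338.5]), ([124, 332, 115, 67, 5118], [181.2, 366.1])]
c10 [([304, 180, 14, 16, 164], [310.3, 187.9]), ([263, 218, 15, 17, 193], [270.1, 226.2]), ([135, 254, 38, 71, 722], [150.8, 296.4])]
s10 green [[382.1, 176.3], [279.8, 286.1]]
c10 green [[361.6, 145.3], [243.7, 190.1]]
```

```bash
python3 - <<'E'
from h import *
p=json.load(open('w10.json'));print(wplane(p,(315.3,195.5),.111),two('scene',(310.3,188.3),'side',(307.2,169)),wplane(p,(186.1,197),.111))
print(job_done())
E
```

```text
[ 0.57441306 -0.1904437   0.111     ] (array([ 0.57263833, -0.19159375,  0.10135469]), np.float64(0.0016971193427945679)) [ 0.56844608 -0.07175522  0.111     ]
the job is handed in; nothing more can be done
None
```

The job is handed in: the end plate was drawn out about 46 mm, to where the button snapped up in the collar's hole, and the bottle stands upright in the opened bay. Final pull on the locked tube was about 6 N, and the collar, both racked bottles and the vial stayed put in the camera views.

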